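# Bring the slide rack over the splash guard to hang above the next staining dish

### The arm

A 7-joint arm with a two-finger parallel gripper is mounted at the origin on the work surface. World frame = base frame: x ahead of the robot, y to its left, z up, the work surface at z = 0. Lengths are in mm, angles in rad, forces in N, time in s.
With the tool pointing down it reaches from about 400 to 900 mm from the base axis. Payload 5.6 kg.
Tool frame: the origin (TCP) lies at the very end of the fingers, on their centre line; the grasp point (between the pads) lies 19 mm behind it; z points along the fingers, y is the line along which they close (so a half turn about z gives the same grasp; the last joint's range is limited). The gripper opens to 92 mm and grips with 3 to 60 N. Pads are 20 mm wide; open, the fingers measure 128 mm over their backs; the gripper's body (75 mm by 189 mm) begins 69 mm behind the grasp point.
Start: joints at [1.065, 0.468, -0.012, 1.603, 0.006, 1.071, -0.056], TCP at [290.158, -581.651, 214.592] pointing down, gripper open.
Joint ranges: [-2.53, 2.53], [-0.31, 2.02], [-1.57, 1.55], [0.28, 2.44], [-1.29, 4.43], [0.15, 1.84], [-2.92, 2.92]. Speed limits (rad/s): [2.57, 2.57, 3.14, 3.14, 3.14, 3.14, 3.14].

### API

Orientations are given as a rotation vector (axis times angle).
In Python, from rig import goto, move_l, move_joints, set_gripper, wait, solve_ik, sense, snapshot, Unreachable, hand_in gives the robot as it stands. Calls block until the motion is done:
- goto(position, orientation): joint-space move of the TCP to a pose.
- move_l(position, v=150, orientation=None): straight line of the TCP; orientation=None keeps the orientation; v is the mean speed in mm/s.
- move_joints(angles): joint-space move.
- set_gripper(opening, f_grip=None): finger opening in mm; f_grip is the grip in N (None keeps the last); returns when the fingers have stopped.
- wait(seconds).
- solve_ik(position, orientation): joint angles nearest the present ones, or None.
- sense(): the state.
- snapshot(name): name is "scene" or "top" or "wrist"; returns a dict with "color" (384x512x3 uint8, red, green, blue), "mtx" (3x3 intrinsics, pixels), "R" (3x3) and "t" (3): a world point X has camera coordinates R X + t. Camera axes: x right, y down, z forward; pixel columns grow to the right and rows downward; lengths in mm; the calibration is good to about 2 mm. A picture is of the moment at which its call begins. There is no depth.
A pose or a line that the arm cannot do raises Unreachable and nothing moves.
- hand_in(): hands the job in; it is judged then, once.
The state is a dict: "clock": time; "joints": joint angles; "dq": joint speeds; "effort": joint torques, N m; "eef_pos": TCP position; "eef_rot": TCP orientation; "ft_force": force on the tool from outside, world axes, zero at the start; "wrist_torque": the same for the moment, N m; "finger_gap": finger opening in mm; "gripper_force": force on a finger pad.
Only numpy, scipy, OpenCV 4.12 (cv2) and the standard library are available. Lean on these libraries where they do the work, as an engineer would, in place of code of your own. Each camera call takes 0.05 s, during which the arm holds its last target. There are 200 camera calls.

### The job

Take the steel slide rack by its black grip out of the white staining dish it stands in, carry it upright over the top of the splash guard, and stop with it hanging still and level about one centimetre above the rim of the other, empty staining dish of the same size, centred and squared up so that it could be lowered straight in. Neither the rack nor the robot may touch the empty dish or the guard, nothing else on the bench may be disturbed, and both dishes stay where they stand. Do not lower or release the rack: finish while holding it there.

Things in the scene. Friction and masses are not known exactly. Their poses are not given: they have to be found in the camera images.
- slide_rack: Steel rack with glass microscope slides, 84 mm (its x) by 60 mm (its y), with a wire bail over it lying in its xz plane and a black flat grip at the top of the bail. Origin: centre of the underside; z up. Basket 34 mm high, the whole rack 104 mm high. Mass about 0.2 kg. It starts upright on the inner floor of the start dish, its long side along that dish's long side, with about 7 mm play all round.
- rack_grip (a point): Centre of the rack's black grip: a flat upright tab 44 mm along the rack's x, 10 mm thick along its y and 18 mm tall, centred 95 mm above the rack's underside. Pinch it across its thickness (fingers closing along the rack's y) from above; 20 N holds it firmly. The axes are the rack's.
- start_dish: White open rectangular staining dish in which the rack starts, loose on the bench, about 0.4 kg. Outside 108 mm (its x) by 84 mm (its y) by 70 mm high, wall and floor 5 mm thick (inside 98 by 74 mm). Origin: centre of the underside, z up, rim at z = 70 mm. It stands left or right of the guard.
- target_dish: Empty white staining dish, same make and size as the start dish (108 by 84 by 70 mm, inside 98 by 74 mm, wall and floor 5 mm), on the other side of the guard, loose. Origin: centre of the underside, z up, rim at z = 70 mm. The rack is to hang above it with its long side along the dish's long side (either way round).
- splash_guard: Splash guard: an upright steel sheet, 340 mm long (its x), 4 mm thick (its y), 110 mm high, on a flat foot 60 mm wide and 3 mm thick, fixed to the bench between the two dishes, roughly along world x. Origin: centre of its underside.
- small_dish: Bystander: smaller square white dish, 68 by 68 by 55 mm high, loose. Origin: centre of the underside.
- round_jar: Bystander: round glass jar, 64 mm in diameter, 85 mm high, loose. Origin: centre of the underside.
- reagent_bottle: Bystander: white bottle with a cap, 60 mm in diameter, 125 mm high, loose, the tallest thing near the work. Origin: centre of the underside.
Mind the look-alikes: they are no part of the job. What is shaped like the slide_rack but orange is not meant. What is shaped like the start_dish but green is not meant.

How it is judged (in metres and radians):
On the way, in this order (a step that is already met when the one before it is completed fails the run):
1. the rack is lifted clear of the dish it started in (z of slide_rack in the frame of start_dish above 0.073 m and contact force between slide_rack and start_dish below 0.1 N and contact force between slide_rack and the fingers above 1 N), for 0.05 s.
2. the rack passes over the top of the splash guard (y of slide_rack in the frame of splash_guard between -0.04 and 0.04 m and x of slide_rack in the frame of splash_guard between -0.19 and 0.19 m and z of slide_rack in the frame of splash_guard above 0.11 m and contact force between slide_rack and the fingers above 1 N).
At the end, for the whole second after the job is handed in: The fingers hold the rack still and level (0.1 rad), underside 3-20 mm above the target dish's rim, within 7 mm of its centre along each side and 0.1 rad of its direction, touching neither dish nor guard; start dish within 30 mm, target dish and bystanders within 15 mm of their starts (x of slide_rack in the frame of target_dish between -0.007 and 0.007 m and y of slide_rack in the frame of target_dish between -0.007 and 0.007 m and z of slide_rack in the frame of target_dish between 0.073 and 0.09 m and angle between the x axis of slide_rack and the x axis of target_dish, either way round below 0.1 rad and angle between each of slide_rack, target_dish, start_dish's own z axis and vertical below 0.1 rad and linear speed of slide_rack below 0.02 m/s and angular speed of slide_rack below 0.15 rad/s and contact force between slide_rack and the fingers above 1 N and contact force between slide_rack and target_dish below 0.1 N and contact force between slide_rack and start_dish below 0.1 N and contact force between slide_rack and splash_guard below 0.1 N and distance of each of target_dish, small_dish, round_jar, reagent_bottle from where it was at the start of the episode below 0.015 m and distance of start_dish from where it was at the start of the episode below 0.03 m); the arm keeps its last pose, push and grip.
It fails at once if the rack or the robot touches the target dish (over 0.5 N) (contact force between any of slide_rack, the arm, the fingers and target_dish above 0.5 N).
It fails at once if the guard is bumped (over 1 N) (contact force between anything else and splash_guard above 1 N).
It fails at once if the rack is tipped (over 0.5 rad) (angle between slide_rack's own z axis and vertical above 0.5 rad).
It fails at once if a bystander is disturbed (moved over 15 mm) (distance of any of small_dish, round_jar, reagent_bottle from where it was at the start of the episode above 0.015 m).
It fails at once if a dish is shoved (start dish over 30 mm, target dish over 15 mm) (distance of start_dish from where it was at the start of the episode above 0.03 m or distance of target_dish from where it was at the start of the episode above 0.015 m).
It also fails if it takes over 51 s, if anything falls off the work surface, if the arm or the gripper's body presses on something with over 40 N, if the wrist force passes 120 N, or if a joint passes its speed limit or range.

## Working session

There is one attempt and no reset: what is moved stays moved. The work goes in short steps, each a Python script; the robot and the scene stay as the last script left them, time stands still between calls to the robot, and variables do not carry over. Pictures are saved under pics/ and viewed, at most 10 in all, crops included, and the job is handed in when it is done.

```bash
mkdir -p pics
python3 - <<'E'
from rig import *
import cv2,pickle
d={}
for n in("scene","top","wrist"):
    s=snapshot(n);d[n]=s;cv2.imwrite(f"pics/{n}0.png",s["color"][:,:,::-1]);print(n,s["mtx"].tolist(),s["R"].tolist(),s["t"].tolist())
pickle.dump(d,open("s0.pkl","wb"))
print(sense())
E
```

```text
scene [[420.61856162272676, 0.0, 249.3486773292074], [0.0, 420.61856162272676, 193.97621049344207], [0.0, 0.0, 1.0]] [[0.07347069057281044, 0.9972070303865017, 0.013423716865641207], [0.5694392471493692, -0.03089644059183781, -0.8214525876547681], [-0.8187435504678581, 0.06799668011373501, -0.5701188034618718]] [-119.20951729128404, -240.10621486245262, 1593.7315564494522]
top [[398.84525043770117, 0.0, 259.79784482192366], [0.0, 398.84525043770117, 187.0170520336455], [0.0, 0.0, 1.0]] [[0.022411176152455595, -0.999424103533782, 0.025479412457110898], [-0.9966960990385723, -0.024325614621352208, -0.07749290699532138], [0.078068081472236, -0.023658523812559232, -0.9966672709115386]] [69.52177968422201, 528.5620001783597, 932.5929369502941]
wrist [[338.62010367572344, 0.0, 251.65573889610172], [0.0, 338.62010367572344, 188.95499431611847], [0.0, 0.0, 1.0]] [[0.44605909105340047, -0.8950031924390172, -0.0007568438307187901], [-0.8554877852062093, -0.42661326813790457, 0.2934991802572423], [-0.26300558292855913, -0.13027050691797493, -0.9559590254690545]] [-650.2100627868911, -33.253298467225235, 391.8086166174471]
{'clock': 0.15, 'joints': array([ 1.06504312,  0.46820892, -0.01159198,  1.60336309,  0.00599446,
        1.07139515, -0.05630011]), 'dq': array([-1.54118437e-03, -2.22082935e-03, -6.31708407e-04, -2.51219638e-03,
       -8.51458958e-05, -1.72427879e-03,  6.56850133e-04]), 'effort': array([ 9.69484099e-04, -5.20947719e+01, -1.20575677e-02, -2.43973750e+01,
       -5.65490895e-02,  1.53055071e-02,  1.44932969e-04]), 'eef_pos': array([ 289.91836905, -581.28754093,  213.85735574]), 'eef_rot': array([-3.05665915e+00, -7.20010912e-01,  6.37907439e-04]), 'ft_force': array([ 0.34644957, -0.86266831,  0.42505059]), 'wrist_torque': array([ 0.05185302, -0.00650969, -0.01755646]), 'gripper_force': 0.0, 'finger_gap': 91.99364289585846}
```

View pics/top0.png

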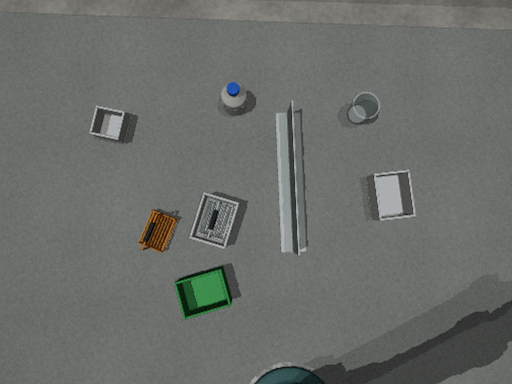

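View pics/scene0.png

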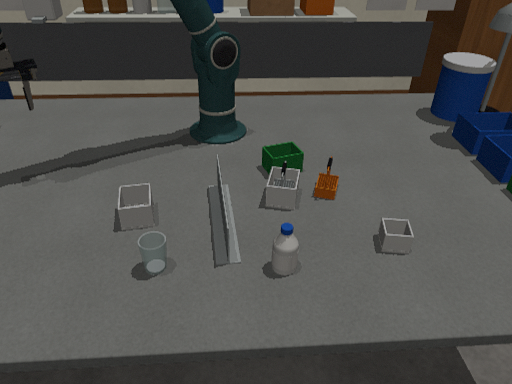

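Candidates in the top view:
- Racks: steel rack with black grip at (214,220), orange look-alike at (157,230).
- Dishes: white start dish (215,220), green look-alike (203,292), empty white target dish (394,195), small dish (109,123).

I choose the steel rack at (214,220) and the target dish at (394,195), and check both in one crop.

Run:
```python
import cv2,numpy as np
t=cv2.imread("pics/top0.png")
a=cv2.resize(t[185:255,180:250],None,fx=5.7,fy=5.7,interpolation=cv2.INTER_CUBIC)
b=cv2.resize(t[160:230,360:430],None,fx=5.7,fy=5.7,interpolation=cv2.INTER_CUBIC)
cv2.imwrite("pics/crop1.png",np.hstack([a,b]));print(a.shape)
```

```text
(399, 399, 3)
```

View pics/crop1.png

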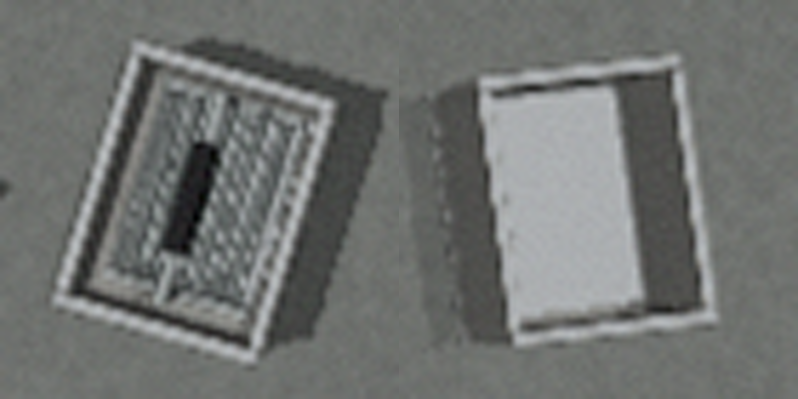

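```bash
cat > h.py <<'E'
import numpy as np,pickle,cv2
from scipy.optimize import least_squares
from scipy.spatial.transform import Rotation as Ro
def proj(s,X):
    c=np.asarray(X,float)@np.array(s["R"]).T+s["t"]; p=c@np.array(s["mtx"]).T; return p[:,:2]/p[:,2:]
def back(s,uv,z):
    r=np.linalg.inv(s["mtx"])@np.array([*uv,1]);R=np.array(s["R"]);d=R.T@r;c=-R.T@np.array(s["t"])
    return c+d*(z-c[2])/d[2]
def rect(s,uv,a,b,z):
    """fit (x,y,yaw) of an a x b rectangle at height z, corners in any rotation order"""
    uv=np.asarray(uv,float);P=np.array([back(s,p,z) for p in uv]);m=P.mean(0)
    best=None
    for y0 in np.arange(0,3.2,.4):
        def f(q):
            c=np.array([[1,1],[1,-1],[-1,-1],[-1,1]])*[a/2,b/2]
            X=np.c_[c@np.array([[np.cos(q[2]),np.sin(q[2])],[-np.sin(q[2]),np.cos(q[2])]])+q[:2],np.full(4,z)]
            p=proj(s,X);D=np.linalg.norm(p[:,None]-uv[None],axis=2);return (p-uv[D.argmin(0)] if 0 else (uv-p[D.argmin(1)])).ravel() if 0 else (p[D.argmin(0)]-uv).ravel()
        r=least_squares(f,[m[0],m[1],y0])
        if best is None or r.cost<best.cost:best=r
    q=best.x;q[2]=(q[2]+np.pi/2)%np.pi-np.pi/2
    return q,np.sqrt(2*best.cost/4)
def down(yaw): # tool z down, tool y along yaw+90deg
    c,s=np.cos(yaw),np.sin(yaw)
    return Ro.from_matrix(np.array([[c,s,0],[s,-c,0],[0,0,-1]])).as_rotvec()
E
python3 - <<'E'
from h import *
s=pickle.load(open("s0.pkl","rb"))["top"]
f=lambda L,o:(np.array(L)+.5)/5.7-.5+np.array(o)
S=f([(137,42),(335,103),(256,363),(55,303)],(180,185));T=f([(79,78),(281,56),(319,322),(118,346)],(360,160))
print("start",rect(s,S,108,84,70));print("target",rect(s,T,108,84,70))
print("grip top",back(s,f([(193,198)],(180,185))[0],98))
for n,p,z in(("g1",(292,101),110),("g2",(298,254),110),("bottle",(233,88),125),("jar",(366,104),85),("green",(203,292),60),("small",(109,123),50),("orange",(152,231),100)):print(n,back(s,p,z).round())
E
```

```text
start (array([ 4.46173405e+02,  1.84055638e+02, -2.70059003e-01]), np.float64(0.582526007010628))
target (array([ 5.12896878e+02, -2.24180821e+02,  1.39265382e-01]), np.float64(0.46635053652664243))
grip top [447.88919646 182.750121    98.        ]
g1 [711.  17. 110.]
g2 [378.  -1. 110.]
bottle [732. 147. 125.]
jar [ 717. -154.   85.]
green [286. 204.  60.]
small [665. 435.  50.]
orange [420. 314. 100.]
```

The crop confirms the steel rack with its black grip at about (214,220) in the white dish, and the empty white target dish at about (395,195). Next I go above the rack for a close wrist view.

```bash
python3 - <<'E'
from rig import *
from h import *
def best(p,y):
    for k in(0,np.pi):
        j=solve_ik(p,down(y+k));print(k,None if j is None else np.round(j,2))
best([448,183,280],-.27);best([513,-224,280],.139)
move_l([290,-581,350],v=250)
# wrist view of target on the way, then above the start
def view(p,y,name):
    goto(p,down(y));s=snapshot("wrist");pickle.dump(s,open(name+".pkl","wb"));cv2.imwrite(f"pics/{name}.png",s["color"][:,:,::-1]);print(sense()["clock"],sense()["joints"].round(2),proj(s,[[513,-224,70],[447,183,100]]).round())
view([513,-224,330],.139+np.pi if 0 else .139,"wt")
view([448,183,330],-.27,"ws")
E
python3 - <<'E'
import cv2,numpy as np
E
```

```text
0 [ 0.3   0.22 -0.85  1.88  0.18  1.12 -2.46]
3.141592653589793 [ 0.48  0.29 -1.09  1.87  0.28  1.15  0.59]
0 [ 0.46  0.26 -0.13  1.75  0.04  1.14 -1.11]
3.141592653589793 [ 0.91  0.34 -0.69  1.72  0.24  1.17  1.86]
2.45 [ 0.52  0.23 -0.19  1.68  0.05  1.24 -1.12] [[250. 152.]
 [-92. 165.]]
4.025 [ 0.03  0.12 -0.53  1.82  0.06  1.22 -2.35] [[578.   5.]
 [250. 160.]]
```

View pics/wt.png

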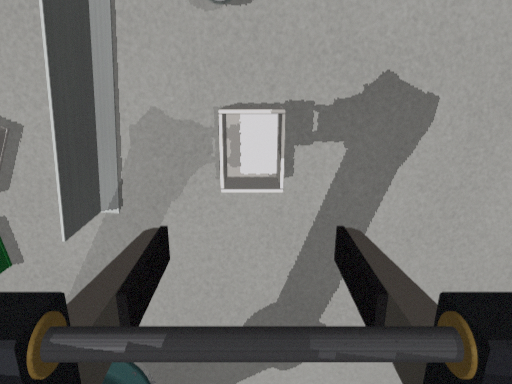

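View pics/ws.png

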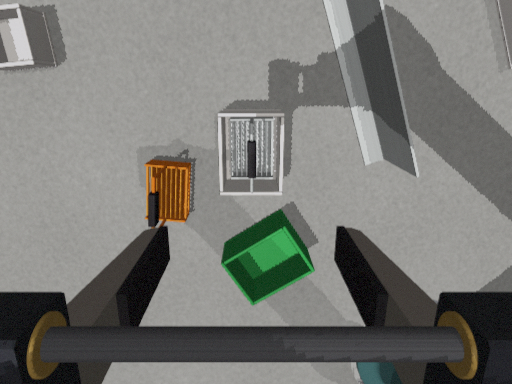

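Wrist views: target rim corners are near (219,110), (285,110), (283,191) and (221,191). Start rim corners are near (219,114), (284,114), (282,194) and (220,194), with the black grip at about (251,158). Orange and green look-alikes stand clear of the fingers.

Run:
```python
from h import *
t=pickle.load(open("wt.pkl","rb"));s=pickle.load(open("ws.pkl","rb"))
def corners(s,x0,y0,x1,y1):
    g=cv2.cvtColor(s["color"],cv2.COLOR_RGB2GRAY)[y0:y1,x0:x1]
    m=(g>175).astype(np.uint8);n,l,st,_=cv2.connectedComponentsWithStats(m,connectivity=8)
    ys,xs=np.nonzero(m);h=cv2.convexHull(np.c_[xs,ys].astype(np.int32))
    q=cv2.approxPolyN(h,4,ensure_convex=True)[0] if hasattr(cv2,"approxPolyN") else None
    return q+np.array([x0,y0])
for n,c,b in(("t",t,(210,102,294,200)),("s",s,(210,106,294,203))):
    q=corners(c,*b);print(n,q.tolist(),rect(c,q,108,84,70))
print("manual",rect(t,[(219,110),(285,110),(283,191.5),(220.5,191.5)],108,84,70),rect(s,[(218.5,113.5),(284,113.5),(282.5,194.5),(220,194.5)],108,84,70))
g=s["color"][125:190,235:270].max(2)<45
k,l,st,ce=cv2.connectedComponentsWithStats(g.astype(np.uint8));i=1+st[1:,4].argmax();print(st[i],ce[i])
ys,xs=np.nonzero(l==i);r=cv2.minAreaRect(np.c_[xs+235,ys+125].astype(np.float32));print(r)
# expected projection of the grip box
for x,y in((447,183),):
  ca,sa=np.cos(-.27),np.sin(-.27)
  B=np.array([[x+a*ca-b*sa,y+a*sa+b*ca,z] for a in(-22,22) for b in(-5,5) for z in(91,109)]);p=proj(s,B);print(p.min(0),p.max(0))
```

```text
t [[220, 192], [218, 110], [276, 109], [288, 192]] (array([ 5.13024528e+02, -2.24958926e+02,  1.92666192e-01]), np.float64(4.331621786346447))
s [[282, 195], [220, 195], [217, 113], [284, 113]] (array([ 4.45761529e+02,  1.82665068e+02, -2.69030961e-01]), np.float64(0.5161757066395221))
manual (array([ 5.13244630e+02, -2.26721633e+02,  1.34975314e-01]), np.float64(1.0716047957884207)) (array([ 4.45532553e+02,  1.82059054e+02, -2.72537053e-01]), np.float64(1.1152715170981842))
[ 13  16   8  36 102] [18.57843137 35.21568627]
((253.41131591796875, 158.26832580566406), (35.5880012512207, 6.828804969787598), 83.0887680053711)
[245.78566055 140.14458222] [254.4133667  179.18939584]
```

Run:
```python
from rig import *
from h import *
y=-.27
set_gripper(60)
goto([447,182,180],down(y));move_l([447,182,83],v=80)
set_gripper(0,f_grip=25);wait(.2)
e=sense();print(e["clock"],e["finger_gap"],e["gripper_force"],e["eef_pos"],e["ft_force"])
if 8<e["finger_gap"]<12:
    move_l([447,182,245],v=60);wait(.3)
    e=sense();print(e["clock"],e["finger_gap"],e["gripper_force"],e["eef_pos"],e["ft_force"])
    s=snapshot("wrist");a=s["color"][:,:,::-1];s=snapshot("scene");b=s["color"][:,:,::-1]
    b=cv2.resize(b[60:260,150:400],(480,384))
    cv2.imwrite("pics/lift.png",cv2.resize(np.hstack([a,b]),(800,310)))
```

```text
7.675 9.555106234184482 24.999435245990753 [446.89739209 181.96984834  82.8945115 ] [ 0.09924628  0.01943177 -1.66468328]
10.825 9.77792108601744 24.99951660633087 [446.97322606 181.9808245  244.94915442] [-0.16356958 -0.24044131 -1.12646373]
```

View pics/lift.png

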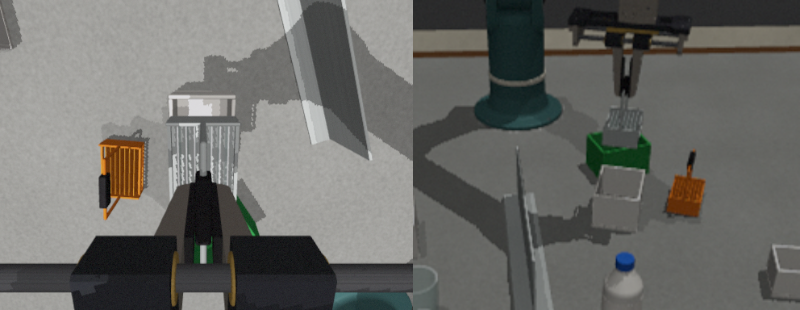

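The rack hangs level in the grip and is clear of the start dish, which has stayed where it was. Now I carry it across.

Run:
```python
from rig import *
from h import *
move_l([485,10,245],v=120,orientation=down(-.07))
move_l([513,-225.5,245],v=120,orientation=down(.137));wait(.5)
e=sense();print(e["clock"],e["finger_gap"],e["gripper_force"],e["eef_pos"],e["ft_force"])
d={n:snapshot(n) for n in("wrist","top","scene")};pickle.dump(d,open("s2.pkl","wb"))
w=d["wrist"]["color"][:,:,::-1]
c=lambda n,x,y,s:cv2.resize(d[n]["color"][y:y+s,x:x+s,::-1],(384,384),interpolation=cv2.INTER_CUBIC)
cv2.imwrite("pics/over.png",cv2.resize(np.hstack([w[:,64:448],c("scene",75,110,130)]),(800,400)))
# predicted pixels in wrist: rack bottom front edge & basket top
ca,sa=np.cos(.137),np.sin(.137)
R=lambda a,b,z,x=513,y=-225.5:[x+a*ca-b*sa,y+a*sa+b*ca,z]
p=proj(d["wrist"],[R(42,30,201),R(42,-30,201),R(54,42,70),R(54,-42,70)]);print(((p-[64,0])*400/384).round(1))
q=proj(d["scene"],[R(42,30,167),R(42,-30,167),R(54,42,70),R(54,-42,70)]);print(((q-[75,110])*384/130*400/384+[400,0]).round(1))
```

```text
15.1667 9.7295165928562 24.99951481819153 [ 512.984446   -225.49951945  245.01328727] [ 0.47803766  0.3200038  -1.63229004]
[[145.1 158.9]
 [242.7 158.8]
 [150.6 120.6]
 [238.1 120.5]]
[[603.8 185.9]
 [526.1 193.4]
 [633.9 290.9]
 [530.1 302.4]]
```

View pics/over.png

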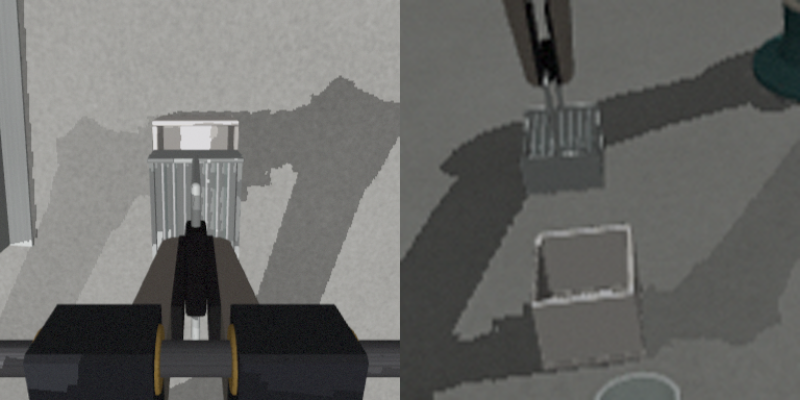

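The rack hangs level above the target. Its basket end edge in the wrist view (about (150–242,159)) and the rim (about (152–239,121)) both match predictions to 1–2 px. I lower it to about 11 mm above the rim and check.

Run:
```python
from rig import *
from h import *
move_l([513,-225.5,159.5],v=50);wait(.5)
e=sense();print(e["clock"],e["finger_gap"],e["gripper_force"],e["eef_pos"],e["ft_force"])
d={n:snapshot(n) for n in("wrist","top","scene")};pickle.dump(d,open("s3.pkl","wb"))
c=lambda n,x,y,w,h:cv2.resize(d[n]["color"][y:y+h,x:x+w,::-1],(400,400),interpolation=cv2.INTER_CUBIC)
cv2.imwrite("pics/fin.png",np.hstack([c("wrist",176,70,150,150),c("scene",90,140,90,90)]))
ca,sa=np.cos(.137),np.sin(.137)
R=lambda a,b,z,x=513,y=-225.5:[x+a*ca-b*sa,y+a*sa+b*ca,z]
P=lambda z:[R(42,30,z+34),R(42,-30,z+34),R(42,30,z),R(42,-30,z),R(54,42,70),R(54,-42,70),R(-54,42,70),R(-54,-42,70)]
print(((proj(d["wrist"],P(81.5))-[176,70])*400/150).round(1).tolist())
print(((proj(d["scene"],P(81.5))-[90,140])*400/90+[400,0]).round(1).tolist())
```

```text
17.675 9.29005622698084 24.99948799610138 [ 513.01192906 -225.51171441  159.50859342] [-0.39224036  0.06497324 -1.30206701]
[[72.7, 220.1], [322.7, 219.9], [89.4, 196.7], [306.8, 196.5], [50.4, 148.0], [345.8, 147.8], [67.2, 489.9], [330.2, 489.7]]
[[639.7, 212.4], [530.8, 223.7], [647.3, 261.1], [540.4, 272.7], [671.2, 286.8], [521.2, 303.4], [667.5, 186.6], [528.7, 200.7]]
```

View pics/fin.png

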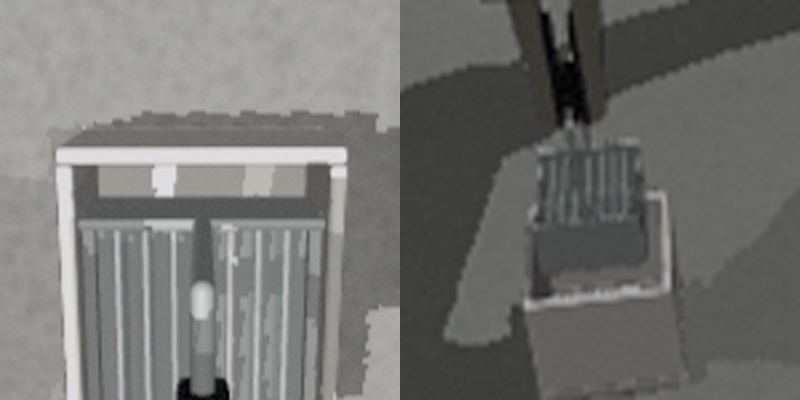

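Wrist crop: the basket end corners at (78,219) and (324,219) are centred in the rim, whose corners are at (57,147) and (347,147). The scene crop shows the rack just above the rim, with edges within about 1 mm of the plan. Everything fits, so I hand in.

```bash
python3 -c "
from rig import *
print(hand_in())"
```

```text
the job is handed in; nothing more can be done
None
```

The job is handed in with the rack held still and level, by my estimate about 11 mm above the target dish's rim, centred and squared to within about 2 mm in the last camera check; the hand-in returned no verdict.

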